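# Swap the filter cube in the microscope lamp's dovetail dock

### The job

The lamp dock on the optical table needs its filter cube changed. Press the steel thumb pad of the dock's catch so that the fitted cube springs free, draw that cube out along the dovetail and set it down gently, upright, in the empty bay of the white tray; then take the other windowed cube from the tray and slide it, side window towards the lamp, fully home into the dock until the catch clicks up behind it, and leave it there. Press and slide with a light hand - never force a cube against the dock or its catch - and leave everything else on the table where it is.

Things in the scene. Friction and masses are not known exactly. Their poses are not given: they have to be found in the camera images.
- dock: Lamp dock, fixed: aluminium deck block 190 x 72 x 30 mm with black dovetail rails on top and a finned lamp head behind. Origin on the table under a nominally seated cube; x along the track to the lamp (sliding in is +x), z up. Catch, stop and ejector are one unit (catch_unit) clamped in slots: the true home lies up to 6 mm either way along x from x = 0, to be felt for. No step takes over 20 N.
- mouth (a point): Middle of the track's mouth, on the flat track floor, 30 mm above the table; dock axes. Open floor (apron) reaches from here 62 mm towards -x. Lead-in jaws from here to x = +14 narrow from 29 to 23 mm half width; then come rails to x = +90, outer half width 36, tops 8 mm above the floor. A seated cube's middle is 63 mm along +x. A plate has 0.8 mm side play, 1.5 mm up play in the rails.
- lamp (a point): Middle of the lamp head, 59 mm above the table, 134 mm along +x from the dock's origin. Heights above the table: stop block (at dock x 26 to 36 mm) 64 mm, black flange (x 44 to 60) 84 mm, lamp (to x 184) 89 mm.
- pad_spot (a point): Nominal middle of the top of the catch's ribbed steel thumb pad (26 x 26 mm), beside the deck on its +y side, 35 mm above the table; the pad itself lies up to 6 mm off along the dock's x. Press it straight down; nothing stands above or beside it but the rail, 5 mm away.
- catch (a joint): Sprung catch: pawl 14 mm wide standing 5 mm out of the floor behind a seated plate, one piece with the thumb pad. Value m pressed down: 0 up, 0.006 fully down; lets go at about 0.005. Takes 2 to 5 N, 7 N with a cube held. A plate sliding in pushes it down by its ramp; it springs up as the plate passes, 1.5 mm before the hard stop. Stays down under a plate part way in.
- ejector (a joint): Sprung pin at the lamp end that pushes the plate to the mouth: 7 N home, 3.5 N fully out. Value m: 0 with a cube home on the catch, 0.010 fully out. Pressing the catch makes the cube jump 10 to 15 mm to the mouth; it stays there in the rails. Sliding in meets it over the last 10 mm; pin, pawl and friction take 12 to 17 N just before the click; then the load drops.
- cube_old_mid (a point): Middle (25.5 mm above the underside) of the cube fitted in the dock. Both cubes are alike: black box 42 (x) x 38 (y) x 44 mm on an aluminium dovetail plate 50 (x) x 46 (y, 38 at its top) x 7 mm, 51 mm high in all, 0.13 to 0.25 kg; round glass windows on top and in the +x side. Axes as the dock's when fitted. Grip the flat y sides, above the rails.
- cube_new_mid (a point): Middle (25.5 mm above the underside) of the other cube, standing plate down in a bay of the tray. Shape as cube_old; its x points out of the side window, which must face the lamp (+x of the dock) when fitted. In the tray its x lies roughly along the tray's +y.
- cube_new_window (a point): Middle of the side window of cube_new, 21 mm from its middle axis along its x, 29 mm above its underside.
- tray: White open tray, fixed, 80 (x) x 226 (y) x 12 mm, wall and dividers 4 mm, three bays in a row along y. Origin under its middle on the table; the inner floor is 5 mm up.
- bay0 (a point): Middle of the floor of the bay at the tray's +y end, about 72 x 70 mm inside. One bay holds cube_new, one the blank, one is empty.
- bay1 (a point): Middle of the floor of the bay in the middle, about 72 x 70 mm inside. One bay holds cube_new, one the blank, one is empty.
- bay2 (a point): Middle of the floor of the bay at the tray's -y end, about 72 x 70 mm inside. One bay holds cube_new, one the blank, one is empty.
- blank: Bystander in a bay of the tray: a low bare aluminium block on a dovetail plate, 28 mm high, no windows. Origin under its middle.
- bottle_a: Bystander: amber bottle 52 mm across, 105 mm high; origin under its middle.
- bottle_b: Bystander: small amber bottle 34 mm across, 70 mm high; origin under its middle.
- objective: Bystander: steel microscope objective 30 mm across, 48 mm high, standing; origin under its middle.
- slide_box: Bystander: grey slide box 85 x 100 x 34 mm; origin under its middle.
- dish: Bystander: small clear dish 56 mm across, 14 mm high; origin under its middle.
- driver: Bystander: black-handled screwdriver 190 mm long, lying along its x axis.
There are look-alikes about, which are no part of the job. What is shaped like the part that bears cube_new_mid but blue or purple is not meant.

How it is judged:
On the way, in this order (a step that is already met when the one before it is completed fails the run):
1. the catch is pressed and the fitted cube springs off it (value of joint ejector above 0.006 m and value of joint catch above 0.003 m), for 0.1 s.
2. the cube taken out stands upright in a bay of the tray, let go ((horizontal distance between cube_old_mid and bay0 below 0.018 m or horizontal distance between cube_old_mid and bay1 below 0.018 m or horizontal distance between cube_old_mid and bay2 below 0.018 m) and angle between cube_old_mid's own z axis and vertical below 0.1 rad and z of cube_old_mid in the frame of tray below 0.036 m and contact force between the fingers and cube_old below 0.1 N), for 0.2 s.
At the end, for the whole second after the job is handed in: The new cube is home in the dock: catch up (within 1.2 mm), ejector pushed in (within 1.8 mm), cube within 9.5 mm of the nominal home along the track and 3 mm across, flat, side window towards the lamp. The old cube stands upright in a bay of the tray, within 18 mm of its middle. Both at rest ((horizontal distance between cube_old_mid and bay0 below 0.018 m or horizontal distance between cube_old_mid and bay1 below 0.018 m or horizontal distance between cube_old_mid and bay2 below 0.018 m) and angle between cube_old_mid's own z axis and vertical below 0.1 rad and z of cube_old_mid in the frame of tray below 0.036 m and value of joint catch below 0.0012 m and value of joint ejector below 0.0018 m and x of cube_new_mid in the frame of dock between -0.0095 and 0.0095 m and y of cube_new_mid in the frame of dock between -0.003 and 0.003 m and z of cube_new_mid in the frame of dock below 0.0585 m and x of cube_new_window in the frame of dock above 0.01 m and linear speed of each of cube_old, cube_new below 0.02 m/s); the robot touches nothing.
It fails at once if a cube is rammed against the stop or torn against the catch (more than 28 N) (contact force between any of cube_old, cube_new and catch_unit above 28 N).
It fails at once if a cube is jammed or dropped on the dock (more than 70 N) (contact force between any of cube_old, cube_new and dock above 70 N).
It fails at once if the catch is pressed with more than 40 N (contact force between the fingers and catch_unit above 40 N).
It fails at once if a cube is dropped or rammed into the tray (more than 60 N) (contact force between any of cube_old, cube_new and tray above 60 N).
It fails at once if a bystander is moved by more than 20 mm (distance of any of blank, bottle_a, bottle_b, objective, slide_box, dish, driver from where it was at the start of the episode above 0.02 m).
It also fails if it takes over 72 s, if anything falls off the work surface, if the arm or the gripper's body presses on something with over 40 N, if the wrist force passes 120 N, or if a joint passes its speed limit or range.

### The arm

A 6-joint arm with a two-finger parallel gripper is mounted at the origin on the work surface. World frame = base frame: x ahead of the robot, y to its left, z up, the work surface at z = 0. Lengths are in m, angles in rad, forces in N, time in s.
With the tool pointing down it reaches from about 0.375 to 0.975 m from the base axis. Payload 3.8 kg.
Tool frame: the origin (TCP) lies midway between the tips of the shut fingers; the grasp point (between the pads) lies 19 mm behind it; z points along the fingers, y is the direction in which the jaws open and shut (so a half turn about z gives the same grasp; the last joint's range is limited). The gripper opens to 85 mm and grips with 20 to 120 N. Pads are 22 mm wide; open, the fingers measure 114 mm over their backs; the gripper's body (76 mm by 85 mm) begins 54 mm behind the grasp point. The pads swing forward as they close: fully open they stand 13 mm farther back than shut.
Start: joints at [1.308, 0.264, 1.604, -0, 1.274, -0.037], TCP at [0.151, 0.658, 0.231] pointing down, gripper open.
Joint ranges: [-2.63, 2.63], [-0.94, 2.18], [0.31, 2.57], [-1.31, 4.45], [0, 2.66], [-2.55, 2.55]. Speed limits (rad/s): [2.57, 2.57, 3.14, 3.14, 3.14, 3.14].

### API

Orientations are given as a rotation vector (axis times angle).
In Python, from bench import readout, optics, ticket gives the robot as it stands.
- The arm moves only by the shell command python3 -m jog 'ROWS' [FORCE]. ROWS is JSON, a list that holds one entry, the list of rows, each a list of 5 numbers: the opening in per cent of the stroke, from 0 (shut) to 100 (fully open), then the shift along the tool's x, y, z in mm, then the turn about the tool's z in degrees. In form: [[[jaw, x, y, z, yaw], ...]]. A call has 1 to 20 rows; each row shifts and turns the commanded pose from where the row before left it, along the tool's axes as they then stand; what a row does not reach is not made up. A row lasts 1/8 s, in which the tool goes at most 62.5 mm and 10.7 degrees, less where a joint would pass 70% of its speed; a pose out of reach is approached as far as the arm can. A call is refused whole if a number of a shift passes 62.5 or a number of a turn 10.7, either way. A call with a gripper value outside its range is refused whole. The fingers move at their own pace and stop on an object; FORCE is the grip in N (left out, the last holds). Time passes only in rows, so rows that do not move let the fingers close. It gives the time, the measured TCP pose, the force and the opening at its end, in the units of the state.
- readout.get_obs(): the state, without advancing time (a new reading comes with each control period).
- optics.grab_frame(name): name is "side" or "top" or "wrist"; returns a dict with "frame" (384x512x3 uint8, blue, green, red), "fovy" (degrees; the focal length in pixels is half the picture's height over the tangent of half this angle, whatever the lens; pixels are square), "cx", "cy" (the principal point, pixels), "R" (3x3) and "t" (3): a world point X has camera coordinates R X + t. Camera axes: x right, y down, z forward; pixel columns grow to the right and rows downward; lengths in m; the calibration is good to about 2 mm. A picture is of the moment at which its call begins. There is no depth.
- ticket.hand_in(): hands the job in, once; it reports no verdict.
The state is a dict: "t": time; "qpos": joint angles; "joint_vel": joint speeds; "joint_efforts": joint torques, N m; "eef_pos": TCP position; "eef_rot": TCP orientation; "force": force on the tool from outside, world axes, zero at the start; "torque": the same for the moment, N m; "grip_width": opening from 0.0 (shut) to 1.0 (fully open).
Only numpy, scipy, OpenCV 4.12 (cv2) and the standard library are available. Lean on these libraries where they do the work, as an engineer would, in place of code of your own. Each camera call takes 0.05 s, during which the arm holds its last target. There are 200 camera calls.

## Working session

There is one attempt and no reset: what is moved stays moved. The work goes in short steps, Python scripts to look and compute and a shell command to move; the robot and the scene stay as the last step left them, time stands still between calls to the robot, and variables do not carry over. Pictures are saved under pics/ and viewed, about 8 in all and at most 12, crops included, and the job is handed in when it is done.

```bash
mkdir -p pics
python3 - <<'E'
from bench import readout, optics
import cv2,numpy as np
o=readout.get_obs(); print({k:np.round(v,3).tolist() for k,v in o.items()})
for n in ("top","side"):
    f=optics.grab_frame(n); cv2.imwrite(f"pics/{n}0.png",cv2.resize(f["frame"],(800,600),interpolation=cv2.INTER_CUBIC))
    print(n,f["fovy"],f["cx"],f["cy"],np.round(f["R"],4).tolist(),np.round(f["t"],4).tolist())
E
```

```text
{'t': 0.0, 'qpos': [1.308, 0.265, 1.605, -0.0, 1.274, -0.037], 'joint_vel': [0.001, -0.001, -0.0, 0.002, 0.001, -0.0], 'joint_efforts': [0.001, -51.513, -36.731, 0.0, 0.013, 0.0], 'eef_pos': [0.151, 0.657, 0.23], 'eef_rot': [-0.354, -3.121, 0.003], 'force': [0.141, 0.043, 0.502], 'torque': [-0.073, 0.049, -0.002], 'grip_width': 1.001}
top 56.17450836923833 256.17881097786983 195.4867667316209 [[0.0069, -1.0, -0.0017], [-0.9953, -0.0067, -0.0964], [0.0964, 0.0024, -0.9953]] [-0.0187, 0.6101, 0.9112]
side 48.87236708215181 253.5431724485458 188.2881080703582 [[0.9997, -0.026, -0.0043], [-0.0215, -0.7089, -0.705], [0.0152, 0.7048, -0.7092]] [-0.5859, 0.0395, 1.1099]
```

View pics/top0.png

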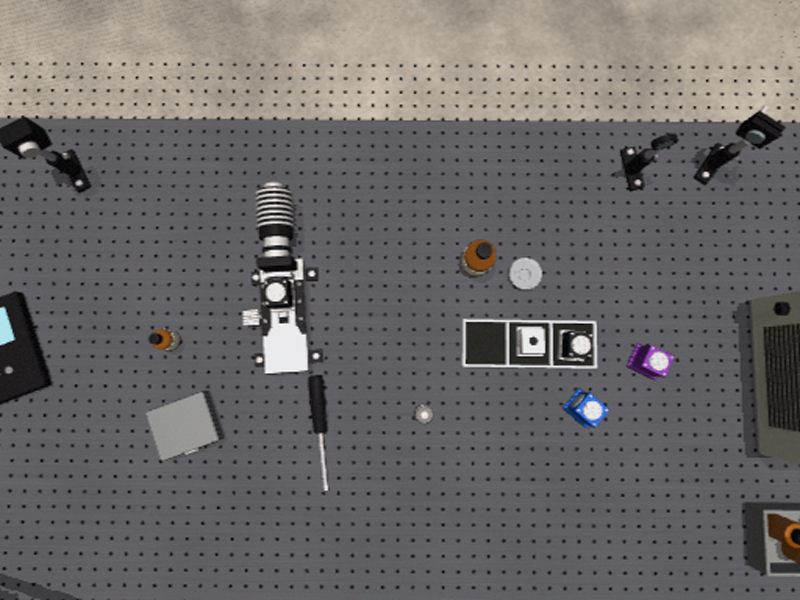

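View pics/side0.png

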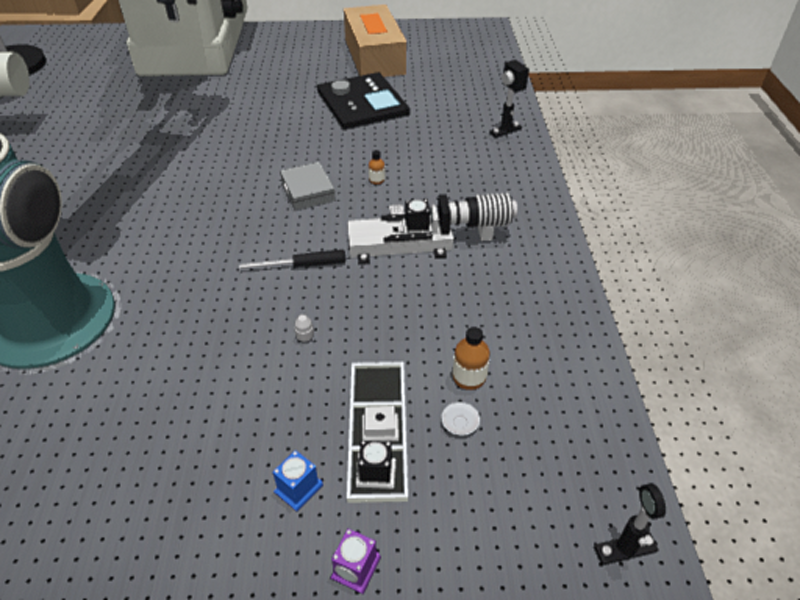

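The top view (800 px scale) shows the dock at about (285,320), its lamp pointing up (world +x), the fitted cube's glass at (276,292) and the pad at (250,317). The tray spans (463–597, 320–367): empty bay on the left (+y), blank in the middle, new cube on the right at (578,344). The side view agrees; blue and purple are decoys.

```bash
cat > h.py <<'E'
from bench import readout, optics
import cv2,numpy as np
from scipy.spatial.transform import Rotation as Rn
def ray(f,u,v):
    F=f["frame"].shape[0]/2/np.tan(np.radians(f["fovy"])/2)
    R=np.array(f["R"]);t=np.array(f["t"])
    d=R.T@np.array([(u-f["cx"])/F,(v-f["cy"])/F,1.]); return -R.T@t,d
def cast(f,u,v,z):
    c,d=ray(f,u,v); return c+d*(z-c[2])/d[2]
def proj(f,X):
    F=f["frame"].shape[0]/2/np.tan(np.radians(f["fovy"])/2)
    p=np.array(f["R"])@np.array(X)+np.array(f["t"]); return np.array([f["cx"]+F*p[0]/p[2],f["cy"]+F*p[1]/p[2]])
def tool():
    o=readout.get_obs(); R=Rn.from_rotvec(o["eef_rot"]).as_matrix()
    return o,np.array(o["eef_pos"]),R
def go(x,y,z,ang):
    """remaining shift (mm, tool axes now) to world point; ang: world heading (deg) wanted for tool -x axis (mod 180 for grasp)"""
    o,p,R=tool(); d=R.T@(np.array([x,y,z])-p)*1e3
    h=np.degrees(np.arctan2(-R[1,0],-R[0,0])); dy=-(ang-h); dy=(dy+180)%360-180
    print("t %.2f p %s head %.1f q6 %.2f F %s | shift %s yaw %.1f"%(o["t"],np.round(p,4),h,o["qpos"][5],np.round(o["force"],1),np.round(d,1),dy))
E
python3 - <<'E'
from h import *
f=optics.grab_frame("top"); I=f["frame"]; np.set_printoptions(precision=4,suppress=True)
s=.64
def c(n,u,v,z): print(n,cast(f,u*s,v*s,z))
c("oldtop",276,292,.081); c("pad",250,317,.035); c("lampend",274,186,.059); c("apronL",265,373,.03); c("apronR",307,370,.03); c("newtop",578,344,.056)
m=cv2.inRange(I,(170,170,170),(255,255,255))
for k in cv2.findContours(m,cv2.RETR_EXTERNAL,cv2.CHAIN_APPROX_NONE)[0]:
    if cv2.contourArea(k)>150:
        b=cv2.boxPoints(cv2.minAreaRect(k)); print(cv2.contourArea(k),cv2.minAreaRect(k)); print(np.array([cast(f,*q,.012 if b[:,0].mean()>256 else .03)[:2] for q in b]))
g=optics.grab_frame("side")["frame"]
a=cv2.resize(I[110:250,145:215],(400,800))[:600]
a=cv2.resize(I[160:245,145:215],(494,600),interpolation=cv2.INTER_CUBIC)
b=cv2.resize(g[225:325,215:270],(306,600),interpolation=cv2.INTER_CUBIC)
cv2.imwrite("pics/crop1.png",np.hstack([a,b])[:, :800])
E
```

```text
oldtop [0.6253 0.1826 0.081 ]
pad [0.5887 0.235  0.035 ]
lampend [0.8046 0.1958 0.059 ]
apronL [0.4964 0.2085 0.03  ]
apronR [0.5018 0.1391 0.03  ]
newtop [ 0.5471 -0.3018  0.056 ]
2495.5 ((338.507568359375, 219.47836303710938), (85.42582702636719, 30.24320411682129), 0.8303154110908508)
[[ 0.5107 -0.119 ]
 [ 0.5906 -0.1204]
 [ 0.5889 -0.3471]
 [ 0.509  -0.3439]]
847.5 ((182.5, 218.0), (40.0, 27.0), 90.0)
[[0.602  0.2132]
 [0.6025 0.1427]
 [0.4988 0.1403]
 [0.4983 0.2101]]
277.5 ((336.5, 174.5), (19.0, 19.0), 90.0)
[[ 0.6954 -0.204 ]
 [ 0.6958 -0.2549]
 [ 0.6444 -0.2541]
 [ 0.644  -0.2034]]
161.5 ((235.96575927734375, 66.9246597290039), (21.408039093017578, 30.515613555908203), 47.121097564697266)
[[ 0.952   0.0925]
 [ 1.0111  0.0327]
 [ 0.9669 -0.0073]
 [ 0.9083  0.0525]]
```

View pics/crop1.png

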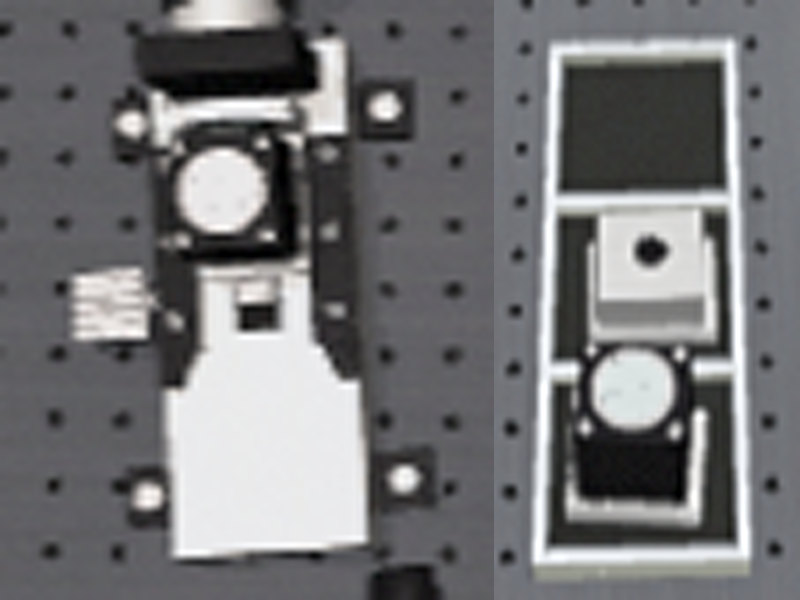

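The crop shows the pad well beside the deck, the catch notch in the floor behind the cube, and no window on the new cube's −y face, so its window should face +y. Dock heading is about +4.3°.

```bash
python3 -c "
from h import *
go(.56,.215,.24,4.3)"
```

```text
t 0.20 p [0.151  0.6574 0.2304] head -12.9 q6 -0.04 F [ 0.3 -0.1  1. ] | shift [-497.7 -339.6   -9.1] yaw -17.2
```

```bash
python3 -m jog '[[[0,-25,-17,0,0],[0,-45,-31,-1,0],[0,-48,-33,-1,0],[0,-48,-33,-1,0],[0,-48,-33,-1,0],[0,-48,-33,-1,0],[0,-48,-33,-1,0],[0,-48,-33,-1,0],[0,-48,-33,-1,0],[0,-44,-31,-1,0],[0,-30,-20,0,0],[0,-17,-12,0,-8.6],[0,0,0,0,-8.6],[0,0,0,0,0],[0,0,0,0,0]]]'
python3 - <<'E'
from h import *
go(.56,.215,.24,4.3)
f=optics.grab_frame("wrist"); cv2.imwrite("pics/w1.png",cv2.resize(f["frame"],(800,600),interpolation=cv2.INTER_CUBIC)); np.save("w1.npy",f,allow_pickle=True)
C,_=ray(f,256,192); print(C,f["fovy"])
E
```

```text
t: 2.08
eef_pos: [0.5587, 0.2134, 0.2401]
eef_rot: [0.113, -3.139, 0.0]
force: [-0.2, -0.2, 0.6]
grip_width: 0.001
t 2.08 p [0.5587 0.2134 0.2401] head 4.1 q6 -1.32 F [-0.2 -0.2  0.6] | shift [-1.4  1.5  0.1] yaw -0.2
[0.49313128 0.2087064  0.38245453] 61.052286202239166
```

View pics/w1.png

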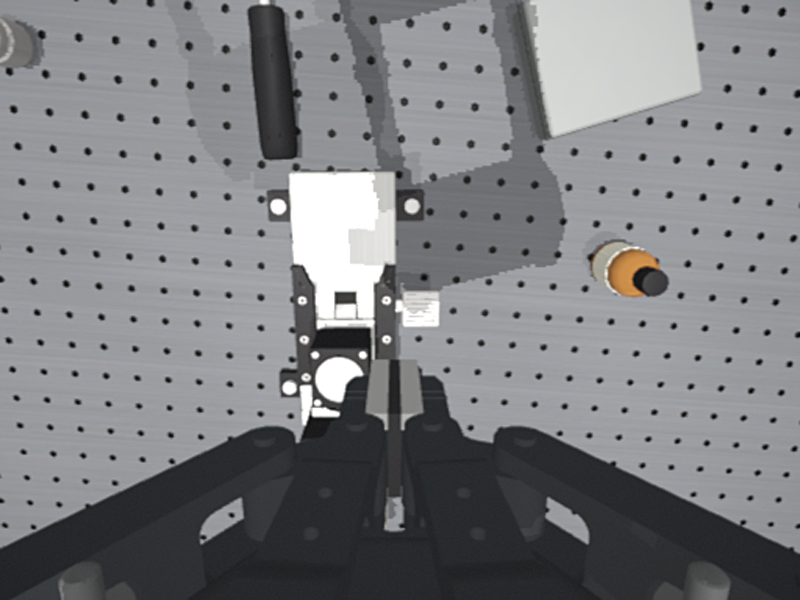

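The wrist view (800 px scale, down = +x, right = +y) shows the pad spanning (403–439, 290–327), apron front corners at (290,173) and (395,172), rail screws at (302,300), (304,340), (386,300), (387,340), and the old cube's glass at (340,380).

Run:
```python
from h import *
f=np.load("w1.npy",allow_pickle=True).item(); s=.64; np.set_printoptions(precision=4,suppress=True)
def c(n,u,v,z): p=cast(f,u*s,v*s,z); print(n,p[:2]); return p
P=c("pad",421,308.5,.035)
a=c("apL",290,173,.03); b=c("apR",395,172,.03)
s1=c("s1",302,300,.038); s2=c("s2",304,340,.038); s3=c("s3",386,300,.038); s4=c("s4",387,340,.038)
c("oldtop",340,380,.081)
e=b-a; print("width",np.linalg.norm(e),"head",np.degrees(np.arctan2(-e[0],e[1])), [np.degrees(np.arctan2(q[1],q[0])) for q in (s2-s1,s4-s3)], np.degrees(np.arctan2(-(s3-s1)[0],(s3-s1)[1])))
th=np.radians(4.3); ux=np.array([np.cos(th),np.sin(th)]); uy=np.array([-ux[1],ux[0]])
m=(a+b)[:2]/2; O=m+.125*ux; print("O from apron",O)
mid=(s1+s2+s3+s4)[:2]/4; print("track y offset of screws vs O",(mid-O)@uy, "pad in dock",(P[:2]-O)@ux,(P[:2]-O)@uy)
# deck white edges subpixel: rows at y=200..250 (800px)
I=f["frame"].min(2)
m=cv2.inRange(f["frame"],(200,200,200),(255,255,255)); ks=[k for k in cv2.findContours(m,cv2.RETR_EXTERNAL,cv2.CHAIN_APPROX_NONE)[0] if cv2.contourArea(k)>800]
for k in ks: print(cv2.boundingRect(k))
```

```text
pad [0.5903 0.2352]
apL [0.5036 0.1397]
apR [0.498  0.2101]
s1 [0.5892 0.1513]
s2 [0.6187 0.1534]
s3 [0.585 0.21 ]
s4 [0.6145 0.2127]
oldtop [0.6285 0.184 ]
width 0.07054639486334208 head 4.59430952555769 [np.float64(4.155111964800429), np.float64(5.224094989221592)] 4.058856705328923
O from apron [0.6255 0.1843]
track y offset of screws vs O -0.0006779469235171172 pad in dock -0.03123211217234908 0.05339411190904621
(185, 110, 67, 100)
(340, 0, 108, 86)
```

```bash
python3 -c "
from h import *
go(.590,.2358,.045,4.4)"
```

```text
t 2.12 p [0.5586 0.2135 0.2402] head 4.2 q6 -1.32 F [0.6 0.6 0. ] | shift [-32.9  19.9 195.2] yaw -0.2
```

```bash
python3 -m jog '[[[0,-16,10,25,-0.2],[0,-17,10,40,0],[0,0,0,50,0],[0,0,0,45,0],[0,0,0,25,0],[0,0,0,10,0],[0,0,0,0,0]]]'; python3 -m jog '[[[0,0,0,3,0],[0,0,0,3,0],[0,0,0,3,0],[0,0,0,0,0]]]';python3 -m jog '[[[0,0,0,2,0],[0,0,0,2,0],[0,0,0,0,0]]]'
```

```text
t: 3.0
eef_pos: [0.5901, 0.2359, 0.0451]
eef_rot: [0.122, -3.139, 0.0]
force: [0.1, 0.1, 0.5]
grip_width: 0.001
t: 3.5
eef_pos: [0.5902, 0.2357, 0.0362]
eef_rot: [0.122, -3.139, 0.0]
force: [-0.0, -0.1, -0.5]
grip_width: -0.003
t: 3.88
eef_pos: [0.5906, 0.2358, 0.0326]
eef_rot: [-0.122, 3.139, 0.0]
force: [-0.9, -0.4, 3.3]
grip_width: -0.001
```

```bash
python3 -m jog '[[[0,0,0,1.3,0],[0,0,0,1.2,0],[0,0,0,0,0]]]'; python3 -m jog '[[[0,0,0,0.7,0],[0,0,0,0,0]]]'
```

```text
t: 4.25
eef_pos: [0.5906, 0.2358, 0.0299]
eef_rot: [-0.122, 3.139, 0.0]
force: [0.0, -0.3, 3.3]
grip_width: 0.0
t: 4.5
eef_pos: [0.5906, 0.2358, 0.0292]
eef_rot: [-0.122, 3.139, 0.0]
force: [-0.0, 0.4, 3.5]
grip_width: -0.001
```

```bash
python3 -c "
from h import *
f=optics.grab_frame('top'); I=cv2.resize(f['frame'][150:245,145:215],(442,600),interpolation=cv2.INTER_CUBIC)
cv2.imwrite('pics/t2.png',I)"
```

```text
(no output)
```

View pics/t2.png

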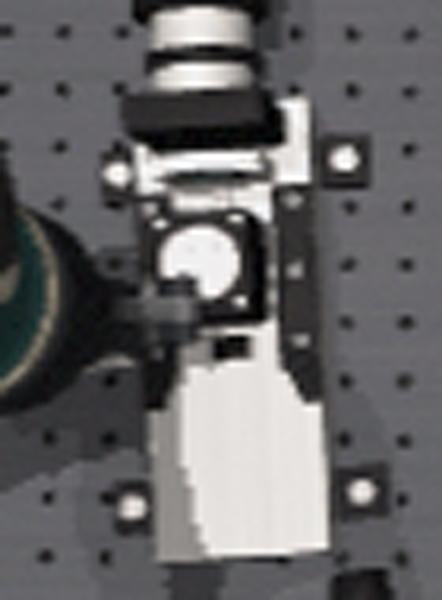

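The catch is down (3.5 N) and the old cube's glass has moved about 12 mm towards the mouth, so it has sprung free. I'll raise the tool and look at it from the wrist.

```bash
python3 -m jog '[[[0,0,0,-10,0],[0,0,0,-40,0],[100,0,0,-60,0],[100,40,-30,-50,0],[100,40,-22,-20,0],[100,0,0,0,0],[100,0,0,0,0]]]' 40
python3 - <<'E'
from h import *
f=optics.grab_frame("wrist"); cv2.imwrite("pics/w2.png",cv2.resize(f["frame"],(800,600),interpolation=cv2.INTER_CUBIC)); np.save("w2.npy",f,allow_pickle=True)
go(.614,.183,.1,4.4)
for v in ((.614,.183,.081),): print(proj(f,v)/.64)
E
```

```text
t: 5.42
eef_pos: [0.5188, 0.1815, 0.2031]
eef_rot: [-0.122, 3.139, 0.0]
force: [0.2, -0.4, -0.1]
grip_width: 1.0
t 5.47 p [0.5189 0.1817 0.2025] head 4.5 q6 -1.36 F [-0.4 -1.   0.6] | shift [-95.   -6.  102.4] yaw 0.1
[383.69685842 449.29852854]
```

View pics/w2.png

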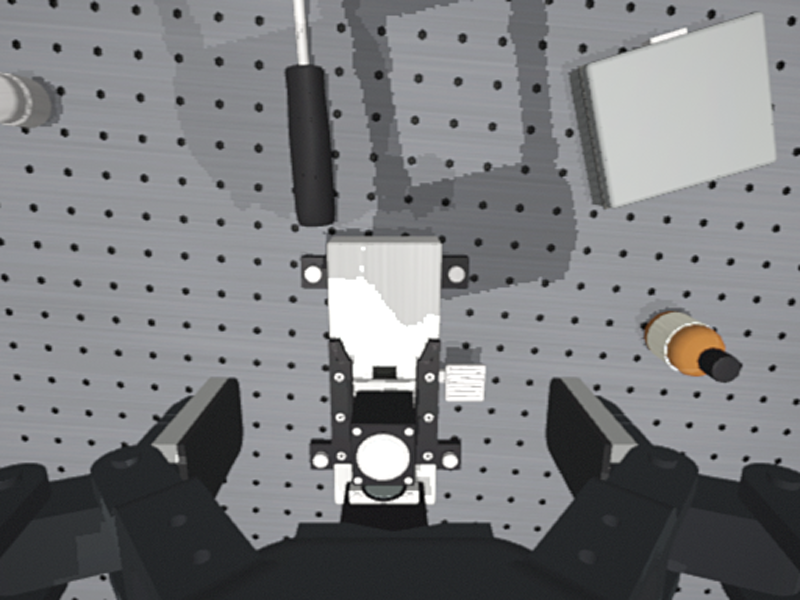

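The wrist view shows the old cube's glass at (383,456), rail screws at (339,378), (430,378), (340,418) and (429,418), and the pad back up at (465,382).

Run:
```python
from h import *
f=np.load("w2.npy",allow_pickle=True).item(); s=.64; np.set_printoptions(precision=4,suppress=True)
def c(n,u,v,z): p=cast(f,u*s,v*s,z); print(n,p[:2]); return p
c("old",383,456,.081); a=c("m1",384.5,378,.038); b=c("m2",384.5,418,.038); l=c("apL",327,240,.03); r=c("apR",441,239,.03); c("pad",465,382,.035)
e=r-l; print(np.degrees(np.arctan2(-e[0],e[1])), (l+r)/2+.125*np.array([.997,.0767,0]))
p=cast(f,383*s,456*s,.081); go(p[0],p[1],.041,4.4)
```

```text
old [0.6184 0.1829]
m1 [0.588  0.1809]
m2 [0.6167 0.1829]
apL [0.5018 0.1387]
apR [0.4958 0.2093]
pad [0.5881 0.2341]
4.87221736520146 [0.6234 0.1836 0.03  ]
t 5.47 p [0.5189 0.1817 0.2025] head 4.5 q6 -1.36 F [-0.4 -1.   0.6] | shift [-99.4  -6.5 161.4] yaw 0.1
```

```bash
python3 -m jog '[[[100,-30,-2,5,0],[100,-45,-3,10,0],[100,-23,-1.5,30,0],[100,0,0,45,0],[100,0,0,40,0],[100,0,0,22,0],[100,0,0,9,0],[100,0,0,0,0],[40,0,0,0,0],[40,0,0,0,0],[25,0,0,0,0],[25,0,0,0,0],[25,0,0,0,0],[25,0,0,0,0],[25,0,0,0,0]]]' 30; python3 -c "
from h import *
go(.617,.1828,.041,4.4)
f=optics.grab_frame('wrist'); cv2.imwrite('pics/w3.png',cv2.resize(f['frame'],(800,600)))"
```

```text
t: 7.35
eef_pos: [0.618, 0.1828, 0.0436]
eef_rot: [-0.122, 3.137, 0.001]
force: [-0.9, -0.8, 6.4]
grip_width: 0.441
t 7.35 p [0.618  0.1828 0.0436] head 4.5 q6 -1.40 F [-0.9 -0.8  6.4] | shift [1.  0.1 2.6] yaw 0.1
```

```bash
python3 -m jog '[[[25,0,0,-1.8,0],[25,0,0,0,0],[25,3,0,0,0],[25,4,0,0,0],[25,0,0,0,0]]]'; python3 -m jog '[[[25,6,0,0,0],[25,8,0,0,0],[25,0,0,0,0]]]'
```

```text
t: 8.02
eef_pos: [0.6115, 0.1822, 0.044]
eef_rot: [-0.122, 3.136, 0.001]
force: [5.2, 0.8, -3.3]
grip_width: 0.442
t: 8.4
eef_pos: [0.5959, 0.181, 0.044]
eef_rot: [0.122, -3.139, -0.0]
force: [1.2, -0.2, -1.7]
grip_width: 0.435
```

```bash
python3 -m jog '[[[25,9,0,0,0],[25,12,0,0,0],[25,14,0,0,0],[25,14,0,0,0],[25,12,0,0,0],[25,6,0,0,0],[25,0,0,0,0]]]'; python3 -c "
from h import *
f=optics.grab_frame('top'); cv2.imwrite('pics/t3.png',cv2.resize(f['frame'][150:245,145:215],(442,600),interpolation=cv2.INTER_CUBIC))
go(.5504,-.157,.13,-86)"
```

```text
t: 9.28
eef_pos: [0.5286, 0.1757, 0.0439]
eef_rot: [0.123, -3.138, 0.0]
force: [0.4, -0.1, -2.3]
grip_width: 0.435
t 9.32 p [0.5293 0.1758 0.044 ] head 4.5 q6 -1.37 F [-0.4 -0.1 -2.1] | shift [   4.9 -333.4  -86. ] yaw 90.5
```

```bash
python3 -m jog '[[[25,0,0,-15,0],[25,0,0,-35,0],[25,1,-20,-36,0],[25,1,-40,0,0],[25,1,-45,0,0],[25,1,-50,0,0],[25,1,-50,0,0],[25,0,-48,0,0],[25,0,-42,0,0],[25,0,-28,0,0],[25,0,-10,0,8],[25,0,0,0,10.5],[25,0,0,0,10.5],[25,0,0,0,10.5],[25,0,0,0,10.5],[25,0,0,0,10.5],[25,0,0,0,10.5],[25,0,0,0,10.5],[25,0,0,0,9],[25,0,0,0,0]]]'
python3 - <<'E'
from h import *
f=optics.grab_frame("wrist"); cv2.imwrite("pics/w4.png",cv2.resize(f["frame"],(800,600),interpolation=cv2.INTER_CUBIC)); np.save("w4.npy",f,allow_pickle=True)
g=optics.grab_frame("top"); np.save("t4.npy",g,allow_pickle=True)
go(.5504,-.1586,.022,-90)
E
```

```text
t: 11.82
eef_pos: [0.551, -0.1569, 0.1311]
eef_rot: [2.141, 2.298, 0.001]
force: [-0.0, 0.8, -0.7]
grip_width: 0.44
t 11.93 p [ 0.5508 -0.1568  0.1308] head -85.9 q6 -0.39 F [-0.1 -0.9 -1.4] | shift [ -1.7  -0.6 108.8] yaw 4.1
```

View pics/w4.png

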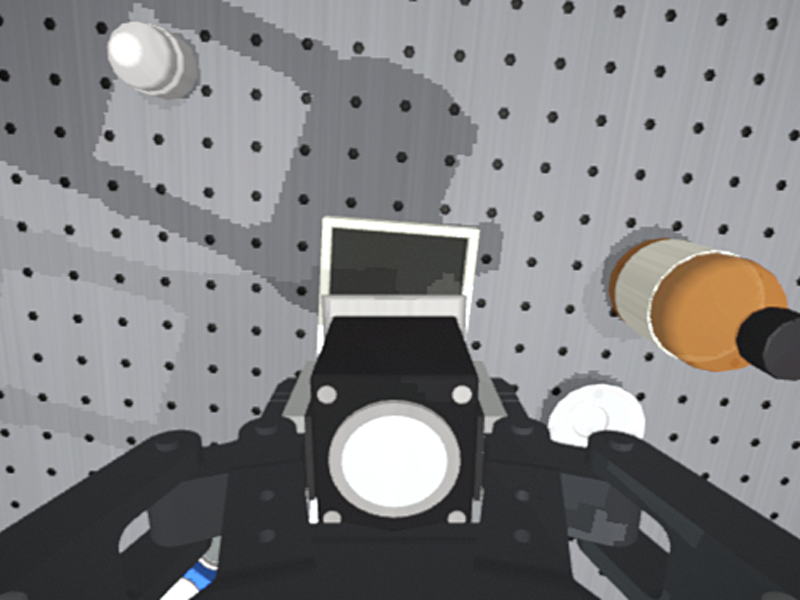

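The cube is held square. The tray's +y end shows its outer corners at (323,217) and (478,230). The jaws stay clear of the blank and the bottle.

Run:
```python
from h import *
f=np.load("w4.npy",allow_pickle=True).item(); s=.64
a=cast(f,323*s,217*s,.012);b=cast(f,478*s,230*s,.012); e=b-a
print(a,b,np.linalg.norm(e)); u=e/np.linalg.norm(e); n=np.array([u[1],-u[0],0]); print("head",np.degrees(np.arctan2(n[1],n[0])),"bay",(a+b)/2+n*.039)
go(*((a+b)/2+n*.039)[:2],.0195,np.degrees(np.arctan2(n[1],n[0])))
```

```text
[ 0.51220284 -0.11981837  0.012     ] [ 0.59172373 -0.12092021  0.012     ] 0.0795285248370835
head -90.79384198367993 bay [ 0.55142295 -0.15936555  0.012     ]
t 11.93 p [ 0.5508 -0.1568  0.1308] head -85.9 q6 -0.39 F [-0.1 -0.9 -1.4] | shift [ -2.6   0.3 111.3] yaw 4.9
```

```bash
python3 -m jog '[[[25,-2.5,0,15,4.9],[25,0,0,35,0],[25,0,0,35,0],[25,0,0,15,0],[25,0,0,5,0],[25,0,0,1.5,0],[25,0,0,1.5,0],[25,0,0,1.5,0],[25,0,0,0,0]]]'; python3 -m jog '[[[25,0,0,1.5,0],[25,0,0,1,0],[25,0,0,0,0]]]'
```

```text
t: 13.05
eef_pos: [0.5508, -0.1592, 0.021]
eef_rot: [2.239, 2.203, 0.0]
force: [-1.0, -0.2, -2.4]
grip_width: 0.438
t: 13.42
eef_pos: [0.5504, -0.159, 0.0179]
eef_rot: [-2.239, -2.203, 0.0]
force: [-0.4, -0.1, -1.1]
grip_width: 0.441
```

```bash
python3 -m jog '[[[25,0,0,1,0],[25,0,0,0.5,0],[25,0,0,0,0]]]'
```

```text
t: 13.8
eef_pos: [0.5506, -0.1591, 0.0175]
eef_rot: [-2.239, -2.203, 0.0]
force: [-2.9, 1.6, 5.1]
grip_width: 0.443
```

```bash
python3 -m jog '[[[65,0,0,-0.5,0],[65,0,0,0,0],[65,0,0,0,0],[65,0,0,-5,0],[65,0,0,-20,0],[65,0,0,-35,0],[65,-10,0,-50,0],[100,-20,0,-30,0],[100,-10,0,0,0],[100,0,0,0,0]]]'
python3 - <<'E'
from h import *
f=optics.grab_frame("wrist"); cv2.imwrite("pics/w5.png",cv2.resize(f["frame"],(800,600),interpolation=cv2.INTER_CUBIC)); np.save("w5.npy",f,allow_pickle=True)
go(.547,-.302,.2,-90)
E
```

```text
t: 15.05
eef_pos: [0.5495, -0.1994, 0.1572]
eef_rot: [-2.241, -2.202, -0.0]
force: [-1.2, 0.2, -0.2]
grip_width: 1.003
t 15.10 p [ 0.5489 -0.1987  0.1561] head -91.0 q6 -0.37 F [ 0.6  0.5 -0.9] | shift [-103.3   -0.2  -44.1] yaw -1.0
```

View pics/w5.png

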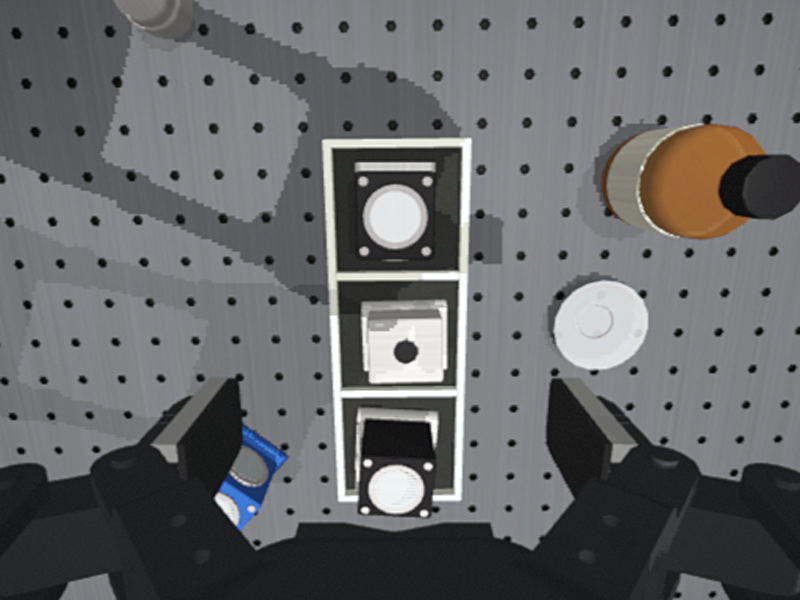

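The old cube stands upright and centred in its bay at (395,217). The new cube's glass is at (396,490). Its +y face (397,440) looks plain, so I need a brightened look at both faces to find the window.

Run:
```python
from h import *
f=np.load("w5.npy",allow_pickle=True).item()["frame"]; g=optics.grab_frame("side"); g=g["frame"]
G=lambda a:(255*(a/255.)**.4).astype(np.uint8)
a=f[255:335,220:287]; b=g[275:325,215:265]
cv2.imwrite("pics/c5.png",np.hstack([cv2.resize(G(a),(400,478),interpolation=cv2.INTER_CUBIC),cv2.resize(G(b),(400,478),interpolation=cv2.INTER_CUBIC)]))
```

```text
(no output)
```

View pics/c5.png

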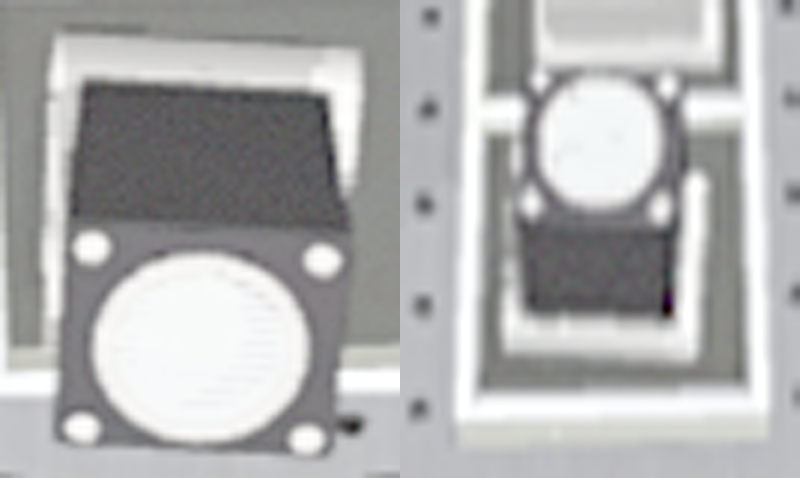

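Neither ±y face carries a window. The screw spacing (60 × 47 px against glass 56 × 49) puts the box's long side along world x, so the window must face +x or −x, contrary to the hint. I'll turn the hand to heading 0, which is the grasp direction needed anyway, and look at the −x face.

```bash
python3 -m jog '[[[100,-25,-15,-20,0],[100,-40,-18,-24,-5],[100,-38,-16,0,-6],[100,0,0,0,-10],[100,0,0,0,-10],[100,0,0,0,-10],[100,0,0,0,-10],[100,0,0,0,-10],[100,0,0,0,-10],[100,0,0,0,-10],[100,0,0,0,-10],[100,0,0,0,0],[100,0,0,0,0]]]'
python3 - <<'E'
from h import *
f=optics.grab_frame("wrist"); cv2.imwrite("pics/w6.png",cv2.resize(f["frame"],(800,600),interpolation=cv2.INTER_CUBIC)); np.save("w6.npy",f,allow_pickle=True)
go(.547,-.302,.2,0)
E
```

```text
t: 16.77
eef_pos: [0.5022, -0.3019, 0.2]
eef_rot: [-0.002, -3.14, -0.002]
force: [0.4, -0.3, 0.6]
grip_width: 0.998
t 16.82 p [ 0.5023 -0.3021  0.2003] head -0.0 q6 -2.15 F [ 0.6  0.2 -0.1] | shift [-44.7   0.1   0.3] yaw -0.0
```

View pics/w6.png

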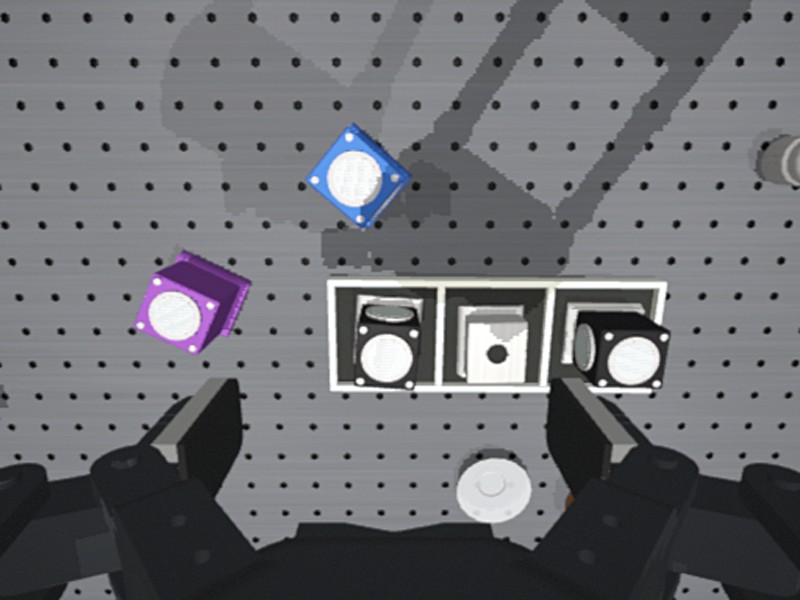

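This settles it: the new cube's side window faces −x (grey glass at (388,312)); its top glass is at (386,358) with screws at (363,328), (415,326), (362,384) and (411,384). The old cube's window faces −y, as expected. So I grasp with the jaws along y and turn 180° on the way.

Run:
```python
from h import *
f=np.load("w6.npy",allow_pickle=True).item(); s=.64; np.set_printoptions(precision=4,suppress=True)
c=lambda u,v,z: cast(f,u*s,v*s,z)
P=c(386,358,.056); A,B,C,D=c(363,328,.056),c(415,326,.056),c(362,384,.056),c(411,384,.056)
print("glass",P,"screwmean",(A+B+C+D)/4); hd=lambda v:np.degrees(np.arctan2(v[1],v[0]))
print("head x sides",hd(C-A),hd(D-B),"y",hd(B-A)-90,hd(D-C)-90)
print("blank left edge",c(458,374,.012),c(468,382,.028),"old",c(634,360,.056))
print("tray",c(328,281,.012),c(667,283,.012))
go(P[0],P[1],.018,0)
```

```text
glass [ 0.5486 -0.3064  0.056 ] screwmean [ 0.5473 -0.3054  0.056 ]
head x sides -2.019765961083652 -3.2994491427369703 y 2.1290781592890795 -0.193397026129972
blank left edge [ 0.5779 -0.2569  0.012 ] [ 0.5768 -0.2522  0.028 ] old [ 0.5503 -0.1572  0.056 ]
tray [ 0.511  -0.3453  0.012 ] [ 0.513  -0.1195  0.012 ]
t 16.82 p [ 0.5023 -0.3021  0.2003] head -0.0 q6 -2.15 F [ 0.6  0.2 -0.1] | shift [-46.5  -4.5 182.2] yaw -0.0
```

```bash
python3 -m jog '[[[60,-15,-2,10,1],[60,-25,-2,20,0],[60,-6,0,40,0],[60,0,0,50,0],[60,0,0,35,0],[60,0,0,15,0],[60,0,0,7,0],[60,0,0,3,0],[60,0,0,0,0],[45,0,0,0,0],[25,0,0,0,0],[25,0,0,0,0],[25,0,0,0,0],[25,0,0,0,0]]]' 30; python3 -c "
from h import *
go(.548,-.306,.12,0)"
```

```text
t: 18.58
eef_pos: [0.5496, -0.3076, 0.0227]
eef_rot: [0.026, 3.139, -0.002]
force: [-1.3, 1.7, 5.7]
grip_width: 0.442
t 18.57 p [ 0.5496 -0.3076  0.0227] head -0.9 q6 -2.10 F [-1.3  1.7  5.7] | shift [  1.4   1.5 -97.3] yaw -0.9
```

```bash
python3 -m jog '[[[25,0,0,-10,0],[25,0,0,-30,0],[25,0,0,-45,0],[25,0,10,-40,0],[25,3,30,-15,0],[25,4,45,0,0],[25,4,50,0,0],[25,4,50,0,0],[25,4,50,0,0],[25,4,50,0,0],[25,4,50,0,0],[25,4,50,0,0],[25,4,48,0,0],[25,0,32,0,0],[25,0,18,0,0],[25,0,0,0,0]]]'; python3 -m jog '[[[25,0,0,0,8.7],[25,0,0,0,10.5],[25,0,0,0,10.5],[25,0,0,0,10.5],[25,0,0,0,10.5],[25,0,0,0,10.5],[25,0,0,0,10.5],[25,0,0,0,10.5],[25,0,0,0,10.5],[25,0,0,0,10.5],[25,0,0,0,10.5],[25,0,0,0,10.5],[25,0,0,0,10.5],[25,0,0,0,10.5],[25,0,0,0,10.5],[25,0,0,0,10.5],[25,0,0,0,8],[25,0,0,0,0],[25,0,0,0,0]]]'
python3 - <<'E'
from h import *
go(.522,.1756,.055,-175.6)
f=optics.grab_frame("wrist"); cv2.imwrite("pics/w7.png",cv2.resize(f["frame"],(800,600),interpolation=cv2.INTER_CUBIC)); np.save("w7.npy",f,allow_pickle=True)
E
```

```text
t: 20.58
eef_pos: [0.5213, 0.1769, 0.1611]
eef_rot: [-0.023, -3.141, 0.001]
force: [0.3, 0.5, -1.0]
grip_width: 0.447
t: 22.95
eef_pos: [0.5215, 0.1755, 0.161]
eef_rot: [3.138, 0.135, -0.0]
force: [0.1, -0.6, -0.7]
grip_width: 0.448
t 22.95 p [0.5215 0.1755 0.161 ] head -175.1 q6 1.76 F [ 0.1 -0.6 -0.7] | shift [ 6.00e-01 -1.00e-01  1.06e+02] yaw 0.5
```

View pics/w7.png

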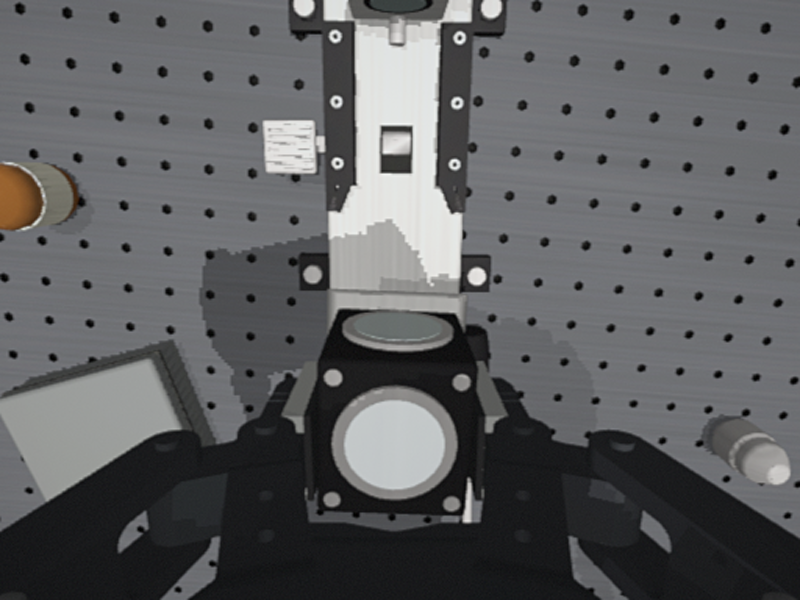

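The window faces the lamp, the track is empty with the pawl up at (397,147), and rail screw pairs are at (335/460,37), (337/457,102) and (338/455,163). I'll check the centreline against the held cube's glass at (395,443).

Run:
```python
from h import *
f=np.load("w7.npy",allow_pickle=True).item(); s=.64; np.set_printoptions(precision=4,suppress=True)
c=lambda u,v,z: cast(f,u*s,v*s,z)
M=[(c(a,v,.038)+c(b,v,.038))[:2]/2 for a,b,v in ((335,460,37),(337,457,102),(338,455,163))]
print(M); d=M[0]-M[2]; print("head",np.degrees(np.arctan2(d[1],d[0])))
w=[np.degrees(np.arctan2(-(q)[0],q[1])) for q in [c(a,v,.038)-c(b,v,.038) for a,b,v in ((335,460,37),(337,457,102),(338,455,163))]]; print(w)
g=c(395,443,.194); print("cube",g)
m=np.mean(M,0); th=np.radians(4.4); print("line y at cube x",m[1]+(g[0]-m[0])*np.tan(th))
a,b=c(333,378,.194),c(461,381,.194);print("cube head",np.degrees(np.arctan2(-(a-b)[0],(a-b)[1])))
print("pad",c(290,147,.035),"pawl",c(397,147,.033))
go(.522,m[1]+(.522-m[0])*np.tan(th),.055,-175.6)
```

```text
[array([0.6447, 0.1844]), array([0.616 , 0.1821]), array([0.5873, 0.1799])]
head 4.468427435919368
[np.float64(4.855891058419973), np.float64(4.856841112438823), np.float64(4.857788438530791)]
cube [0.5223 0.1754 0.194 ]
line y at cube x 0.17492445504764137
cube head 3.410041944113762
pad [0.5905 0.2341 0.035 ] pawl [0.5952 0.1803 0.033 ]
t 23.00 p [0.5215 0.1757 0.161 ] head -175.1 q6 1.76 F [-0.4 -0.4 -1.1] | shift [  0.5   0.8 106. ] yaw 0.5
```

```bash
python3 -m jog '[[[25,0,0.4,20,0.3],[25,0,0,35,0],[25,0,0,30,0],[25,0,0,15,0],[25,0,0,6,0],[25,0,0,3,0],[25,0,0,1.5,0],[25,0,0,0,0]]]'; python3 -m jog '[[[25,0,0,1.2,0],[25,0,0,1.2,0],[25,0,0,0,0]]]'
```

```text
t: 24.0
eef_pos: [0.5221, 0.1762, 0.0514]
eef_rot: [-3.139, -0.125, -0.002]
force: [0.0, -0.3, -2.0]
grip_width: 0.445
t: 24.38
eef_pos: [0.5219, 0.1762, 0.0487]
eef_rot: [-3.139, -0.125, -0.001]
force: [-0.9, 0.2, 2.1]
grip_width: 0.446
```

```bash
python3 -m jog '[[[25,6,0,-0.4,0],[25,10,0,0,0],[25,10,0,0,0],[25,0,0,0,0]]]'; python3 -c "
from h import *
go(.5475,.1772,.0487,-175.5)"
```

```text
t: 24.88
eef_pos: [0.5493, 0.1783, 0.0488]
eef_rot: [-3.139, -0.125, -0.004]
force: [-0.1, 0.3, -0.1]
grip_width: 0.443
t 24.88 p [0.5493 0.1783 0.0488] head -175.4 q6 1.76 F [-0.1  0.3 -0.1] | shift [-1.9  1.   0.1] yaw 0.1
```

```bash
python3 -m jog '[[[25,4,0.8,0,0],[25,5,0,0,0],[25,5,0,0,0],[25,0,0,0,0]]]'; python3 -m jog '[[[25,5,0,0,0],[25,5,0,0,0],[25,0,0,0,0]]]'; python3 -m jog '[[[25,4,0,0,0],[25,5,0,0,0],[25,0,0,0,0]]]'
```

```text
t: 25.38
eef_pos: [0.5624, 0.1785, 0.0488]
eef_rot: [-3.139, -0.125, -0.003]
force: [0.5, 0.8, 3.2]
grip_width: 0.446
t: 25.75
eef_pos: [0.5714, 0.1792, 0.0488]
eef_rot: [3.139, 0.125, -0.001]
force: [-1.6, -0.9, 5.1]
grip_width: 0.445
t: 26.12
eef_pos: [0.5809, 0.18, 0.0488]
eef_rot: [-3.139, -0.125, -0.002]
force: [0.1, 0.7, 3.7]
grip_width: 0.449
```

```bash
python3 -m jog '[[[25,5,0,-0.3,0],[25,5,0,0,0],[25,5,0,0,0],[25,5,0,0,0],[25,0,0,0,0]]]'; python3 -m jog '[[[25,3,0,0,0],[25,3,0,0,0],[25,0,0,0,0]]]'
```

```text
t: 26.75
eef_pos: [0.6009, 0.1814, 0.0488]
eef_rot: [3.139, 0.125, 0.001]
force: [-0.6, -0.9, 4.6]
grip_width: 0.445
t: 27.12
eef_pos: [0.6061, 0.1818, 0.0487]
eef_rot: [3.139, 0.125, -0.001]
force: [-2.8, -1.0, 4.4]
grip_width: 0.449
```

```bash
python3 -m jog '[[[25,2,0,0,0],[25,2,0,0,0],[25,0,0,0,0]]]'; python3 -m jog '[[[25,1.5,0,0,0],[25,1.5,0,0,0],[25,0,0,0,0]]]'; python3 -m jog '[[[25,1.5,0,0,0],[25,1.5,0,0,0],[25,0,0,0,0]]]'
```

```text
t: 27.5
eef_pos: [0.6099, 0.1821, 0.0488]
eef_rot: [3.139, 0.125, -0.001]
force: [-2.5, -1.3, 3.8]
grip_width: 0.444
t: 27.88
eef_pos: [0.6129, 0.1824, 0.0488]
eef_rot: [3.139, 0.125, -0.001]
force: [-3.7, -1.9, 5.1]
grip_width: 0.445
t: 28.25
eef_pos: [0.616, 0.1826, 0.0488]
eef_rot: [3.139, 0.125, -0.001]
force: [-3.2, -2.5, 5.2]
grip_width: 0.442
```

```bash
python3 -m jog '[[[25,1.5,0.3,0,0],[25,1.5,0,0,0],[25,0,0,0,0]]]'; python3 -m jog '[[[25,1.5,0,0,0],[25,1,0,0,0],[25,0,0,0,0]]]'
```

```text
t: 28.62
eef_pos: [0.6176, 0.1826, 0.0488]
eef_rot: [3.139, 0.125, -0.006]
force: [-7.0, -1.5, 7.8]
grip_width: 0.444
t: 29.0
eef_pos: [0.6199, 0.1828, 0.0489]
eef_rot: [3.139, 0.125, -0.006]
force: [-7.7, -2.8, 8.7]
grip_width: 0.44
```

```bash
python3 -m jog '[[[25,1.2,0,-0.6,0],[25,1.2,0,0,0],[25,0,0,0,0]]]' 50; python3 -m jog '[[[25,1,0,0,0],[25,1,0,0,0],[25,0,0,0,0]]]'
```

```text
t: 29.38
eef_pos: [0.6216, 0.1829, 0.049]
eef_rot: [3.139, 0.125, -0.008]
force: [-8.4, -2.9, 8.4]
grip_width: 0.441
t: 29.75
eef_pos: [0.6233, 0.183, 0.049]
eef_rot: [3.138, 0.125, -0.01]
force: [-10.3, -3.0, 9.0]
grip_width: 0.444
```

```bash
python3 -m jog '[[[25,1,0,-0.8,0],[25,1,0,0,0],[25,0,0,0,0]]]'; python3 -m jog '[[[25,1,0,0,0],[25,0.8,0,0,0],[25,0,0,0,0]]]'
```

```text
t: 30.12
eef_pos: [0.6245, 0.1831, 0.0491]
eef_rot: [3.138, 0.125, -0.012]
force: [-10.7, -2.2, 7.6]
grip_width: 0.441
t: 30.5
eef_pos: [0.626, 0.1832, 0.0491]
eef_rot: [3.138, 0.125, -0.013]
force: [-10.3, -2.5, 6.9]
grip_width: 0.443
```

```bash
python3 -m jog '[[[25,0.8,0,0,0],[25,0,0,0,0]]]'; python3 -m jog '[[[25,0.8,0,0,0],[25,0,0,0,0]]]'; python3 -m jog '[[[25,0.6,0,0,0],[25,0,0,0,0]]]'
```

```text
t: 30.75
eef_pos: [0.6266, 0.1833, 0.0491]
eef_rot: [3.138, 0.125, -0.013]
force: [-11.4, -1.9, 8.7]
grip_width: 0.443
t: 31.0
eef_pos: [0.6274, 0.1833, 0.0491]
eef_rot: [3.138, 0.125, -0.014]
force: [-10.9, -2.8, 7.8]
grip_width: 0.443
t: 31.25
eef_pos: [0.6281, 0.1834, 0.0491]
eef_rot: [3.138, 0.125, -0.013]
force: [-10.3, -2.3, 8.0]
grip_width: 0.438
```

```bash
python3 -m jog '[[[25,0.7,0,0,0],[25,0,0,0,0]]]'; python3 -m jog '[[[25,0.7,0,0,0],[25,0,0,0,0]]]'; python3 -m jog '[[[25,0.6,0,0,0],[25,0,0,0,0]]]'
```

```text
t: 31.5
eef_pos: [0.6286, 0.1834, 0.049]
eef_rot: [3.138, 0.125, -0.014]
force: [-11.9, -2.0, 7.4]
grip_width: 0.438
t: 31.75
eef_pos: [0.6287, 0.1834, 0.0491]
eef_rot: [3.138, 0.125, -0.016]
force: [-13.5, -2.5, 9.7]
grip_width: 0.44
t: 32.0
eef_pos: [0.6288, 0.1834, 0.0491]
eef_rot: [3.138, 0.125, -0.018]
force: [-15.4, -2.2, 11.6]
grip_width: 0.442
```

The load dipped to 10.3 N near x = 0.6275, and the tool now stalls at 0.6288 with the force rising. That fits a click followed by the hard stop. I'll ease off and check the pad's height.

```bash
python3 -m jog '[[[25,-1.5,0,-0.5,0],[25,-1.5,0,0,0],[25,0,0,0,0]]]'
python3 - <<'E'
from h import *
f=optics.grab_frame("wrist"); cv2.imwrite("pics/w8.png",cv2.resize(f["frame"],(800,600),interpolation=cv2.INTER_CUBIC)); np.save("w8.npy",f,allow_pickle=True)
for z in (.035,.029): print(z,proj(f,(.590,.2343,z))/.64)
E
```

```text
t: 32.38
eef_pos: [0.6283, 0.1834, 0.049]
eef_rot: [3.138, 0.125, -0.009]
force: [-7.1, -1.1, 2.8]
grip_width: 0.44
0.035 [239.96134755 460.56707645]
0.029 [244.82248558 451.07203932]
```

View pics/w8.png

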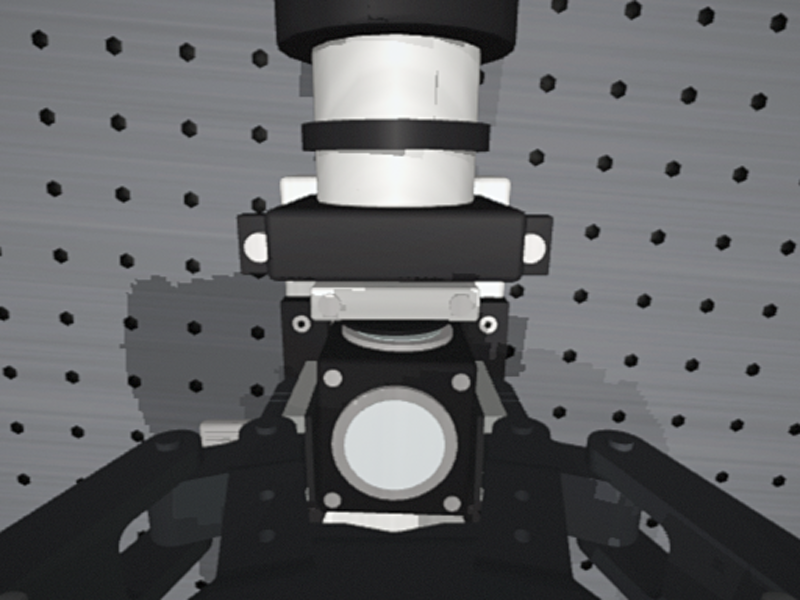

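The pad's far-left corner shows at (201,422), the stop block is right behind the cube, and the window faces the lamp.

```bash
python3 - <<'E'
from h import *
f=np.load("w8.npy",allow_pickle=True).item()
g=np.load("w7.npy",allow_pickle=True).item()
P=cast(g,264*.64,122*.64,.035); print(P)   # same corner seen in w7 (pad up)
for z in (.035,.032,.029): print(z,proj(f,(P[0],P[1],z))/.64)
E
python3 -m jog '[[[25,-1,0,0,0],[25,-1,0,0,0],[25,0,0,0,0]]]';python3 -m jog '[[[25,-1,0,0,0],[25,-1,0,0,0],[25,0,0,0,0]]]'
```

```text
[0.60137118 0.24743539 0.035     ]
0.035 [201.32630567 428.7303836 ]
0.032 [204.47390497 424.33737223]
0.029 [207.52019481 420.08575551]
t: 32.8
eef_pos: [0.6275, 0.1833, 0.049]
eef_rot: [3.139, 0.125, -0.005]
force: [-3.7, -0.9, -4.5]
grip_width: 0.446
t: 33.17
eef_pos: [0.6272, 0.1833, 0.0495]
eef_rot: [3.139, 0.126, 0.0]
force: [3.4, 0.6, -15.1]
grip_width: 0.445
```

```bash
python3 -m jog '[[[25,0.8,0,1.5,0],[25,0,0,0,0]]]'; python3 -m jog '[[[25,0.3,0,1,0],[25,0,0,0,0]]]'; python3 -c "
from h import *
go(.6272,.1833,.049,-175.5)"
```

```text
t: 33.42
eef_pos: [0.6274, 0.1833, 0.0493]
eef_rot: [3.139, 0.125, -0.002]
force: [-3.0, 0.1, -6.9]
grip_width: 0.439
t: 33.67
eef_pos: [0.6276, 0.1834, 0.0491]
eef_rot: [3.139, 0.125, -0.002]
force: [-5.4, -1.2, -2.9]
grip_width: 0.435
t 33.67 p [0.6276 0.1834 0.0491] head -175.4 q6 1.74 F [-5.4 -1.2 -2.9] | shift [-0.4  0.   0.1] yaw 0.1
```

```bash
python3 -m jog '[[[65,0,0,0,0],[65,0,0,0,0],[65,0,0,0,0],[65,0,0,-10,0],[65,0,0,-30,0],[65,-20,0,-40,0],[65,-40,0,-40,0],[65,-40,0,-30,0],[65,-20,0,0,0],[65,0,0,0,0]]]'
python3 - <<'E'
from h import *
f=optics.grab_frame("wrist"); cv2.imwrite("pics/w9.png",cv2.resize(f["frame"],(800,600),interpolation=cv2.INTER_CUBIC)); np.save("w9.npy",f,allow_pickle=True)
o,p,R=tool(); print(p,o["force"])
E
```

```text
t: 34.92
eef_pos: [0.508, 0.1741, 0.1998]
eef_rot: [-3.138, -0.126, -0.004]
force: [0.3, -0.0, 0.6]
grip_width: 0.652
[0.50879349 0.1740413  0.19928284] [0.67541778 0.07986982 0.34575581]
```

Run:
```python
from h import *
np.set_printoptions(precision=4,suppress=True)
f=np.load("w9.npy",allow_pickle=True).item(); I=f["frame"]
pc=proj(f,(.627,.1835,.081)); print("pred glass px",pc,"10mm back",proj(f,(.617,.1828,.081)))
for T in (150,180,210):
  m=cv2.inRange(I,(T,)*3,(255,)*3)
  for k in cv2.findContours(m,cv2.RETR_LIST,cv2.CHAIN_APPROX_NONE)[0]:
    A=cv2.contourArea(k)
    if A>150:
        M=cv2.moments(k); c=(M["m10"]/A,M["m01"]/A)
        if np.hypot(*(np.array(c)-pc))<60: print(T,A,c,cv2.boundingRect(k),"world@.081",cast(f,*c,.081)[:2],"@.035",cast(f,*c,.035)[:2])
g=optics.grab_frame("top"); q=np.load("t4.npy",allow_pickle=True).item()
pc=proj(g,(.627,.1835,.081)); x,y=map(int,pc); print("top pred",pc, proj(g,(.617,.183,.081)))
m=cv2.inRange(g["frame"],(190,)*3,(255,)*3)
for k in cv2.findContours(m,cv2.RETR_LIST,cv2.CHAIN_APPROX_NONE)[0]:
    A=cv2.contourArea(k)
    if A>20:
        M=cv2.moments(k); c=(M["m10"]/A,M["m01"]/A)
        if np.hypot(*(np.array(c)-pc))<20: print("top",A,c,cast(g,*c,.081)[:2])
```

```text
pred glass px [252.2888  29.1854] 10mm back [252.1645  44.0302]
150 1472.0 (252.2367527173913, 26.805366847826086) (231, 4, 43, 47) world@.081 [0.6286 0.1837] @.035 [0.6383 0.1844]
180 484.5 (252.35431716546265, 83.11695906432747) (242, 70, 21, 27) world@.081 [0.5896 0.1805] @.035 [0.5925 0.1807]
180 1440.0 (252.24131944444446, 26.868518518518517) (232, 4, 42, 46) world@.081 [0.6285 0.1837] @.035 [0.6383 0.1844]
210 1406.5 (252.1715843109373, 26.781135205593078) (232, 5, 41, 45) world@.081 [0.6286 0.1837] @.035 [0.6383 0.1845]
top pred [176.2874 186.2047] [176.3748 190.2175]
top 87.0 (175.98850574712642, 186.44252873563218) [0.6264 0.1842]
top 35.0 (175.37619047619046, 175.44285714285715) [0.6539 0.1865]
top 31.5 (191.24867724867724, 173.32804232804233) [0.6595 0.1472]
```

The cube has stayed at x ≈ 0.627 against the ejector (the top view's pixel matches the first fitted cube), so the catch holds it. For a check of the pad's height I'll move aside to get parallax.

```bash
python3 -m jog '[[[65,0,-25,0,0],[65,0,-50,0,0],[65,0,-55,0,0],[65,0,-45,0,0],[65,0,-25,0,0],[65,0,0,0,0],[65,0,0,0,0]]]'
python3 - <<'E'
from h import *
np.set_printoptions(precision=4,suppress=True)
f=optics.grab_frame("wrist"); np.save("w10.npy",f,allow_pickle=True)
F7=np.load("w7.npy",allow_pickle=True).item(); F1=np.load("w1.npy",allow_pickle=True).item()
def pad(f,n):
    u=proj(f,(.590,.2345,.035)); I=cv2.cvtColor(f["frame"],cv2.COLOR_BGR2GRAY); w=26
    x0,y0=int(u[0])-w,max(0,int(u[1])-w); c=cv2.GaussianBlur(I[y0:y0+2*w,x0:x0+2*w],(3,3),0)
    th,m=cv2.threshold(c,0,255,cv2.THRESH_OTSU)
    m=cv2.morphologyEx(m,cv2.MORPH_OPEN,np.ones((7,7)))
    for k in cv2.findContours(m,cv2.RETR_EXTERNAL,cv2.CHAIN_APPROX_NONE)[0]:
        if cv2.contourArea(k)>150:
            r=cv2.minAreaRect(k); ce=np.array(r[0])+[x0,y0]; print(n,"pred",u,"th",th,"rect",ce,r[1],"z35",cast(f,*ce,.035)[:2],"z29",cast(f,*ce,.029)[:2])
for g,n in ((F1,"w1"),(F7,"w7"),(f,"w10")): pad(g,n)
# rail screws +y rail, as reference
for X in ((.586,.2095,.038),(.6155,.212,.038)): print(proj(f,X))
E
```

```text
t: 35.9
eef_pos: [0.4929, 0.3722, 0.1977]
eef_rot: [3.138, 0.124, -0.001]
force: [0.2, -0.0, 0.2]
grip_width: 0.649
w1 pred [268.8492 197.136 ] th 141.0 rect [273. 202.] (40.0, 40.0) z35 [0.5953 0.2396] z29 [0.597  0.2401]
w7 pred [185.1164  94.7208] th 155.0 rect [185.   93.5] (33.0, 32.0) z35 [0.5909 0.2346] z29 [0.591  0.2358]
w10 pred [415.0723  80.7931] th 161.0 rect [414.  80.] (30.0, 30.0) z35 [0.5906 0.2356] z29 [0.5912 0.2328]
[443.6641  87.6399]
[448.7447  51.5182]
```

Run:
```python
from h import *
np.set_printoptions(precision=4,suppress=True)
def scr(f,n):
    I=cv2.cvtColor(f["frame"],cv2.COLOR_BGR2GRAY)
    for X in ((.585,.210,.038),(.6145,.2125,.038)):
        u=proj(f,X); x0,y0=int(u[0])-7,int(u[1])-7; c=I[y0:y0+14,x0:x0+14].astype(np.uint8)
        t=cv2.inRange(c,120,255)
        N,L,S,C=cv2.connectedComponentsWithStats(t)
        for i in range(1,N):
            s=S[i]; 
            if s[0]>0 and s[1]>0 and s[0]+s[2]<14 and s[1]+s[3]<14 and s[4]<60:
                w=c*(L==i); M=cv2.moments(w.astype(np.float32)); ce=(x0+M["m10"]/M["m00"],y0+M["m01"]/M["m00"]); print(n,u,s[4],ce,cast(f,*ce,.038)[:2])
for n in ("w7","w10","w2"): scr(np.load(n+".npy",allow_pickle=True).item(),n)
# raw columns profile across the pad in w10
f=np.load("w10.npy",allow_pickle=True).item();I=cv2.cvtColor(f["frame"],cv2.COLOR_BGR2GRAY)
print(I[70:92,385:455].mean(0).astype(int).tolist()); g=np.load("w7.npy",allow_pickle=True).item();J=cv2.cvtColor(g["frame"],cv2.COLOR_BGR2GRAY); print(J[84:104,160:232].mean(0).astype(int).tolist())
```

```text
w7 [215.3533 103.9806] 47 (215.61977270219575, 104.01886792452831) [0.585  0.2098]
w7 [214.2201  63.7345] 51 (214.87020128657397, 64.5860136957875) [0.6139 0.212 ]
w10 [442.846   88.7763] 40 (442.85381302254876, 89.05979224727642) [0.5848 0.2099]
w10 [447.8995  52.7184] 41 (447.9418366115603, 53.85736696029926) [0.6136 0.2122]
w2 [274.8117 241.2224] 34 (274.53903345724905, 241.0814869888476) [0.5849 0.2097]
w2 [274.5276 267.5562] 30 (273.88502994011975, 266.8066723695466) [0.6137 0.2118]
[99, 99, 100, 98, 93, 90, 88, 88, 87, 81, 74, 68, 67, 86, 139, 192, 224, 236, 240, 238, 234, 234, 233, 233, 234, 235, 236, 236, 237, 239, 240, 237, 234, 234, 234, 234, 237, 237, 237, 236, 236, 236, 230, 195, 133, 90, 77, 73, 48, 23, 22, 34, 46, 53, 61, 85, 95, 91, 86, 95, 93, 76, 55, 52, 53, 51, 60, 99, 156, 212]
[111, 109, 108, 110, 112, 113, 112, 110, 119, 176, 213, 216, 212, 214, 216, 214, 214, 215, 213, 212, 213, 213, 214, 216, 218, 218, 220, 220, 217, 214, 213, 209, 207, 211, 212, 211, 215, 218, 217, 219, 212, 170, 129, 128, 142, 155, 161, 135, 75, 58, 60, 61, 69, 81, 86, 84, 83, 84, 80, 72, 63, 62, 63, 63, 64, 57, 38, 91, 186, 216, 222, 226]
```

The rail screws agree across views to 0.2 mm, but the pad height comes out at 33 ± 1.5 mm, which is not decisive. One more view from the −y side will triangulate it.

```bash
python3 -m jog '[[[65,-8,25,0,0],[65,-8,50,0,0],[65,0,58,0,0],[65,0,58,0,0],[65,0,58,0,0],[65,0,50,0,0],[65,0,25,0,0],[65,0,0,0,0],[65,0,0,0,0]]]'
python3 - <<'E'
from h import *
np.set_printoptions(precision=4,suppress=True)
f=optics.grab_frame("wrist"); np.save("w11.npy",f,allow_pickle=True)
L=lambda n:np.load(n+".npy",allow_pickle=True).item()
def edges(f,z):
    # centre of pad along y at its middle rows, half-level edges
    u=proj(f,(.5908,.2348,z)); I=cv2.cvtColor(f["frame"],cv2.COLOR_BGR2GRAY).astype(float); y=int(round(u[1])); x=int(round(u[0]))
    out=[]
    for r in range(y-8,y+9,2):
        p=I[r-1:r+2].mean(0); h=(np.median(p[x-6:x+7])+85)/2
        a=x
        while p[a]>h: a-=1
        b=x
        while p[b]>h: b+=1
        la=a+(h-p[a])/(p[a+1]-p[a]); rb=b-1+(p[b-1]-h)/(p[b-1]-p[b]); out.append((la,rb))
    o=np.median(out,0); return u,o,(o.mean(),u[1])
S={}
for n in ("w1","w2","w7","w10","w11"):
    u,o,c=edges(L(n),.035); S[n]=ray(L(n),*c); print(n,"pred",u,"edges",o,"y@35",cast(L(n),*c,.035)[1],"y@29",cast(L(n),*c,.029)[1], "cam",S[n][0])
def ztri(a,b):
    # height where both rays give the same dock-y
    f=lambda n,z:(lambda c,d:(c+d*(z-c[2])/d[2])@np.array([-.0767,.997,0]))(*S[n])
    d0,d1=f(a,.029)-f(b,.029),f(a,.035)-f(b,.035); return .029+.006*d0/(d0-d1)
for a,b in (("w10","w11"),("w7","w10"),("w7","w11")): print(a,b,ztri(a,b))
E
```

```text
t: 37.08
eef_pos: [0.5023, 0.0488, 0.1985]
eef_rot: [-3.139, -0.123, -0.0]
force: [-0.9, 0.5, 0.7]
grip_width: 0.653
w1 pred [269.0578 197.8463] edges [256.312 286.5  ] y@35 0.23739924748627816 y@29 0.2378947283766181 cam [0.4931 0.2087 0.3825]
w2 pred [297.9749 246.9269] edges [284.2013 309.9268] y@35 0.2338612533889326 y@29 0.2349720722545094 cam [0.4533 0.1764 0.3454]
w7 pred [184.7673  93.6322] edges [168.5419 201.4535] y@35 0.23461891408858448 y@29 0.235812648273879 cam [0.5871 0.1812 0.3033]
w10 pred [414.9269  79.8171] edges [399.4419 428.824 ] y@35 0.23550277581828613 y@29 0.23270718253405484 cam [0.5587 0.3776 0.34  ]
w11 pred [48.6948 61.1665] edges [34.3765 64.1893] y@35 0.23428527885466183 y@29 0.2378257715330584 cam [0.5679 0.0539 0.3407]
w10 w11 0.03384272783498271
w7 w10 0.03367650913560625
w7 w11 0.034131758466982944
```

The current pad height triangulates to 33.8 mm, consistent with the earlier view of the free catch (33.7–34.1 mm), so the catch is up. Handing in.

```bash
python3 -c "
from bench import ticket; print(ticket.hand_in())"
```

```text
the job is handed in; nothing more can be done
None
```

The filter cube is changed and the job was handed in at about 37 s. I pressed the catch with about 3.5 N and drew the freed cube out. It went upright into the empty tray bay. I then turned the other cube 180° and slid it home, peaking at about 15 N at the stop.

**Last checks**
- **New cube:** it stayed at x ≈ 0.627 m, y ≈ 0.184 m after I let go, matching where the fitted cube sat at the start, with its window towards the lamp. Without the catch, the ejector would have pushed it back about 10 mm.
- **Old cube:** upright and within about 2 mm of the middle of its bay, last seen just after I placed it.
- **Catch:** the pad measured about 33.8 mm high, the same within error as before insertion, so I take the catch as up. A first one-sided estimate of 33 ± 1.5 mm was inconclusive. By eye, one pixel coordinate in the seated view fitted a pressed pad and the other fitted a raised one.
- **Click:** the drop in force was faint, from 11.4 to 10.3 N, so I relied on the cube staying put and the pad height.

**Disagreed with the brief:** the new cube's window faced world −x in the tray, not along the tray's long axis. I relied on the images for this.

I used up the picture limit before I could view the final release, so those last checks are numerical only.

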